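Tag the post, then open the cleaner bottle's safety cap

TASK

Clean-down at the bakery bench: first put up the yellow warning tag by lowering its hole over the upright post, and let go of it lying flat on the post's round foot. Then push the blue cleaner bottle's safety cap down against its spring, twist it about 70 degrees anticlockwise (seen from above) while it is down, and lift it off. Finish still holding the cap, level and still, straight above the bottle with about 5 cm of clear air between it and the neck, and leave the shaker, jar and dough scraper where they stand.

Things in the scene. Friction and masses are not known exactly. Their poses are not given: they have to be found in the camera images.
- bottle: square blue cleaner bottle, 88 x 88 mm, shoulder 116 mm above the bench, in a dark steel cradle (120 x 120 mm base); neither can move. Origin: centre of the underside, on the bench; z up, the axis of neck and cap. Dots on the shoulder: red along its +x and -x (bar of the locked cap), green 68 degrees anticlockwise from them (bar of the freed cap).
- neck (a point): top of the spring pad in the bottle's neck, on the bottle's axis, 162 mm above the bench (while the pad is not pressed); the highest point of the opened bottle.
- cap: loose white round safety cap, 52 mm across, 25 mm tall, with a red grip bar on top: 46 mm long (along x), 14 mm wide (y), 24 mm tall. Origin: centre of the skirt's lower edge; z up. On the bottle: origin 142 mm, round top 167 mm, bar's top 191 mm above the bench. Locked, its x lies along the bottle's x (play 0.1 rad). Half a turn about z looks and works the same. About 70 g.
- cap_grip (a point): centre of the cap's red bar, 37 mm above the cap's origin, 12 mm above its round top. To free the cap: press it down 6 to 7 mm, turn 68 degrees anticlockwise seen from above (free to lift from 60 to 80 degrees, stop at 90), lift. Not pressed 5 mm, a tooth blocks the turn after 6 degrees; pulled up without the turn it is held fast.
- pad (a joint): spring pad in the neck under the cap: how far it is pressed down, 0 (free, or cap at rest on it) to 0.007 m (stop). It takes 4 N to start and 11 N at the stop, and pushes the cap up by itself when the cap is let up.
- tag: loose yellow warning tag with black stripes: plate 110 (x) x 44 (y) x 6 mm lying flat on the bench, a 26 mm hole through it near its +x end and an upright yellow grip rib near its -x end: 40 mm long (along x), 12 mm wide (y), from the plate's top at 6 mm up to 32 mm. Origin: centre of the plate's underside; z up. About 90 g.
- tag_hole (a point): centre of the tag's hole on the plate's underside, 33 mm from the tag's origin towards its +x.
- tag_grip (a point): centre of the tag's grip rib, 25 mm from the tag's origin towards its -x (58 mm from the hole's centre), 19 mm above the plate's underside.
- post_foot (a point): where the steel post meets its fixed dark round foot (120 mm across, 10 mm thick): 10 mm above the bench, on the post's axis. The upright post is 12 mm thick, its rounded tip 60 mm above this point. The tag lies flat when the underside of its hole is level with this point; any yaw will do and its plate may overhang the foot.
- shaker: steel flour shaker with a dark domed top, 62 mm across, 92 mm tall. Origin: centre of its underside. Leave alone.
- jar: closed amber glass jar with a wooden lid, 60 mm across, 75 mm tall. Origin: centre of its underside. Leave alone.
- scraper: dough scraper lying on the bench, about 85 x 110 mm and 20 mm tall, dark wooden handle along its y axis on the -x side, steel blade to +x. Origin: near its centre, at bench level. Leave alone.
Things that resemble listed ones, but are neither listed nor needed, are in the scene too. Leave any purple look-alike of the cap alone.

How it is judged (in metres and radians):
On the way, in this order (a step that is already met when the one before it is completed fails the run):
1. the tag lies flat on the foot with the post through its hole, let go, while the cap is still locked on the bottle (horizontal distance between tag_hole and post_foot below 0.012 m and z of tag_hole in the frame of post_foot between -0.004 and 0.006 m and angle between tag's own z axis and vertical below 0.12 rad and contact force between the fingers and tag below 0.1 N and angle between the x axis of cap and the x axis of bottle, either way round below 0.25 rad and z of cap in the frame of bottle below 0.15 m), for 0.2 s.
2. the cap is pressed down at least 3.5 mm against its spring, not yet turned (value of joint pad above 0.0035 m and angle between the x axis of cap and the x axis of bottle, either way round below 0.35 rad).
3. the cap is twisted at least 46 degrees (0.8 rad) while still on the neck (angle between the x axis of cap and the x axis of bottle, either way round above 0.8 rad and z of cap in the frame of bottle below 0.15 m).
At the end, for the whole second after the job is handed in: the cap is held in the fingers, its lower edge 25 to 100 mm above the neck's top, within 30 mm of the neck's axis, level within 15 degrees, still and touching no part of the bottle; the tag lies let go and flat (within 7 degrees) on the foot with the post through its hole (z of cap in the frame of neck between 0.025 and 0.1 m and horizontal distance between cap and neck below 0.03 m and angle between cap's own z axis and vertical below 0.26 rad and contact force between the fingers and cap above 0.5 N and contact force between cap and bottle below 0.1 N and linear speed of cap below 0.03 m/s and horizontal distance between tag_hole and post_foot below 0.012 m and z of tag_hole in the frame of post_foot between -0.004 and 0.006 m and angle between tag's own z axis and vertical below 0.12 rad and contact force between the fingers and tag below 0.1 N); the arm keeps its last pose, push and grip.
It fails at once if the shaker is pushed more than 20 mm or tipped (distance of shaker from where it was at the start of the episode above 0.02 m or angle between shaker's own z axis and vertical above 0.35 rad).
It fails at once if the jar is pushed more than 20 mm or tipped (distance of jar from where it was at the start of the episode above 0.02 m or angle between jar's own z axis and vertical above 0.35 rad).
It fails at once if the scraper is pushed more than 20 mm or tipped (distance of scraper from where it was at the start of the episode above 0.02 m or angle between scraper's own z axis and vertical above 0.35 rad).
It also fails if it takes over 64 s, if anything falls off the work surface, if the arm or the gripper's body presses on something with over 40 N, if the wrist force passes 120 N, or if a joint passes its speed limit or range.

ROBOT

A 6-joint arm with a two-finger parallel gripper is mounted at the origin on the work surface. World frame = base frame: x ahead of the robot, y to its left, z up, the work surface at z = 0. Lengths are in mm, angles in degrees, forces in N, time in s.
With the tool pointing down it reaches from about 350 to 850 mm from the base axis. Payload 8.1 kg.
Tool frame: the origin (TCP) lies midway between the tips of the shut fingers; the grasp point (between the pads) lies 19 mm behind it; z points along the fingers, y is the line along which they close (so a half turn about z gives the same grasp; the last joint's range is limited). The gripper opens to 85 mm and grips with 20 to 120 N. Pads are 22 mm wide; open, the fingers measure 114 mm over their backs; the gripper's body (76 mm by 85 mm) begins 54 mm behind the grasp point. The pads swing forward as they close: fully open they stand 13 mm farther back than shut.
Start: joints at [60.481, 7.471, 85.268, -0, 87.261, -4.893], TCP at [249.993, 545.444, 231.292] pointing down, gripper open.
Joint ranges: [-169.43, 169.43], [-51.17, 129.36], [1.28, 143.12], [-76.62, 256.62], [0, 156.53], [-152.29, 152.29]. Speed limits (degrees/s): [136.94, 136.94, 159.86, 180, 180, 180].

INTERFACE

Orientations are given as [roll, pitch, yaw] about the fixed x, y, z axes, in that order (R = Rz(yaw) Ry(pitch) Rx(roll)).
In Python, from bench import r gives the robot as it stands.
- The arm moves only by the tool step_arm, never from a script. Its arguments are lists of equal length, an entry for each row: "delta_pos": the shift along the world's x, y, z in units of 200 mm (1.0 is 200 mm), a list of three; "spin": the turn about the world's z in units of 180 degrees (1.0 is 180 degrees). In form: {"delta_pos": [[dx, dy, dz], ...], "spin": [spin, ...]}. A call has 1 to 8 rows; each row shifts and turns the commanded pose from where the row before left it; what a row does not reach is not made up. A row lasts 1/8 s, in which the tool goes at most 62.5 mm and 10.7 degrees, less where a joint would pass 70% of its speed; a pose out of reach is approached as far as the arm can. A call with a number of a shift or a turn outside -1 to 1 is refused whole. A call with a gripper value outside its range is refused whole. "gripper" is the opening, from -1 (shut) to 1 (fully open), set as the call begins (left out, the last holds). The fingers move at their own pace and stop on an object; "squeeze" is the grip in N (left out, the last holds). Time passes only in rows, so rows that do not move let the fingers close. It gives the time, the measured TCP pose, the force, the opening and the grip force at its end, in the units of the state.
- r.sense(): the state, without advancing time (a new reading comes with each control period).
- r.snapshot(name): name is "scene" or "top"; returns a dict with "pixels" (480x640x3 uint8, blue, green, red), "fx", "fy", "cx", "cy" (pixels), "camera_from_world" (4x4, takes a point from world to camera coordinates). Camera axes: x right, y up, looking along -z (the intrinsics and any distortion apply to the point x, -y, -z); pixel columns grow to the right and rows downward; lengths in mm; the calibration is good to about 2 mm. A picture is of the moment at which its call begins. There is no depth.
- r.hand_in(): hands the job in; it is judged then, once.
The state is a dict: "time": time; "joint_pos": joint angles; "qd": joint speeds; "joint_efforts": joint torques, N m; "tool_pos": TCP position; "tcp_rot": TCP orientation; "ft_force": force on the tool from outside, world axes, zero at the start; "wrist_torque": the same for the moment, N m; "finger_gap": finger opening in mm; "grip_force": force on a finger pad.
Only numpy, scipy, OpenCV 4.12 (cv2) and the standard library are available. Lean on these libraries where they do the work, as an engineer would, in place of code of your own. Each camera call takes 0.05 s, during which the arm holds its last target. There are 200 camera calls.

## Working session

There is one attempt and no reset: what is moved stays moved. The work goes in short steps, Python scripts to look and compute and a tool call to move; the robot and the scene stay as the last step left them, time stands still between calls to the robot, and variables do not carry over. Pictures are saved under pics/ and viewed, at most 10 in all, crops included, and the job is handed in when it is done.

Besides the shell and the picture viewer there is one more tool, called after "Emit:" as name([rows], argument=value, ...), one row to a line, values as JSON. step_arm: Moves the arm, as the interface text tells. Shifts and turns lie within -1 to 1; 1 stands for 200 mm of shift or 180 degrees of turn. Its arguments: {"type":"object","properties":{"delta_pos":{"type":"array","items":{"type":"array","items":{"type":"number","minimum":-1,"maximum":1}}},"spin":{"type":"array","items":{"type":"number","minimum":-1,"maximum":1}},"gripper":{"type":"number"},"squeeze":{"type":"number"}},"required":["delta_pos","spin"]}

```bash
ls; mkdir -p pics; python3 - <<'E'
from bench import r
import cv2
for n in("scene","top"):
    s=r.snapshot(n); cv2.imwrite(f"pics/{n}0.png",s["pixels"]); print(n,s["fx"],s["fy"],s["cx"],s["cy"],[k for k in s if k!="pixels"]); print(s["camera_from_world"])
print(r.sense())
E
```

```text
pics
scene 520.3621609332641 520.3621609332641 318.4153187822147 239.90353605596465 ['fx', 'fy', 'cx', 'cy', 'camera_from_world']
[[-4.83130268e-01  8.75405041e-01  1.58479980e-02  2.22096066e+02]
 [-6.27992710e-01 -3.59084185e-01  6.90422844e-01  2.58629619e+02]
 [ 6.10090404e-01  3.23611746e-01  7.23232422e-01 -1.36362172e+03]
 [ 0.00000000e+00  0.00000000e+00  0.00000000e+00  1.00000000e+00]]
top 530.3506864097661 530.3506864097661 309.0276479094065 239.89682354896922 ['fx', 'fy', 'cx', 'cy', 'camera_from_world']
[[ 1.05210424e-02 -9.99941877e-01 -2.35596124e-03  1.97377803e+01]
 [ 9.94025560e-01  1.02027567e-02  1.08669632e-01 -5.44634786e+02]
 [-1.08639279e-01 -3.48520351e-03  9.94075128e-01 -1.21666257e+03]
 [ 0.00000000e+00  0.00000000e+00  0.00000000e+00  1.00000000e+00]]
{'time': 0.1, 'joint_pos': array([ 6.04820936e+01,  7.51228158e+00,  8.53240853e+01,  9.91273773e-04,
        8.72618990e+01, -4.89364526e+00]), 'qd': array([-0.04176463, -0.0288029 , -0.10923252,  0.04097319, -0.0210078 ,
        0.00206286]), 'joint_efforts': array([ 1.10853398e-03, -5.70946991e+01, -5.01944482e+01, -1.01911917e-04,
        8.06491880e-03,  7.92900687e-05]), 'tool_pos': array([249.72913082, 545.00398006, 230.3236708 ]), 'tcp_rot': array([-1.79902177e+02, -9.36915534e-03,  1.55375683e+02]), 'ft_force': array([-0.2441671 ,  0.35623446,  0.00365325]), 'wrist_torque': array([0.01282782, 0.02457771, 0.01327349]), 'grip_force': 0.0, 'finger_gap': 85.246791924531}
```

View pics/scene0.png

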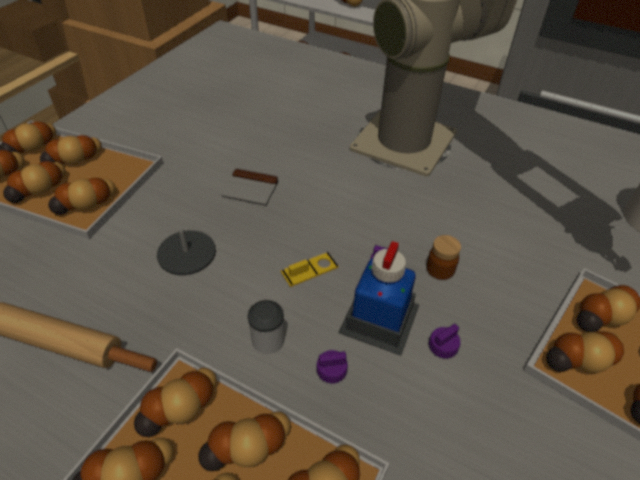

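View pics/top0.png

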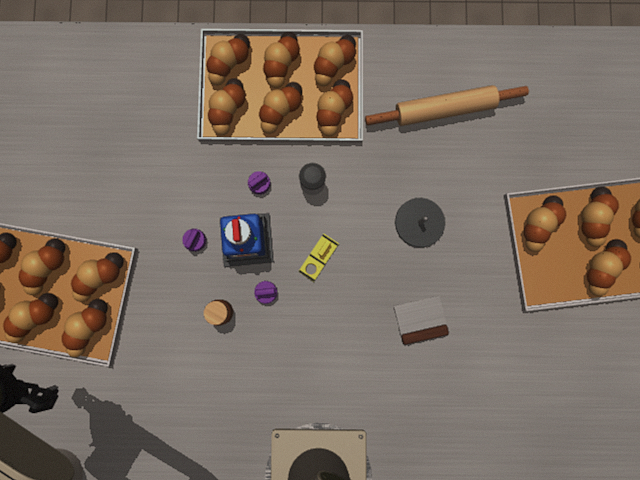

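The scene view shows the tag near (310,268), the post near (185,245), the bottle near (385,300). The top view shows them at (320,257), (420,222), (242,235). I'll enlarge both.

```bash
python3 - <<'E'
import cv2
a=cv2.imread("pics/top0.png")[160:310,195:455]; cv2.imwrite("pics/topc.png",cv2.resize(a,None,fx=3,fy=3,interpolation=cv2.INTER_CUBIC))
a=cv2.imread("pics/scene0.png")[220:360,150:420]; a=cv2.convertScaleAbs(a,alpha=1.5); cv2.imwrite("pics/scenec.png",cv2.resize(a[:, :],None,fx=2.96,fy=2.96,interpolation=cv2.INTER_CUBIC))
E
```

```text
(no output)
```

View pics/topc.png

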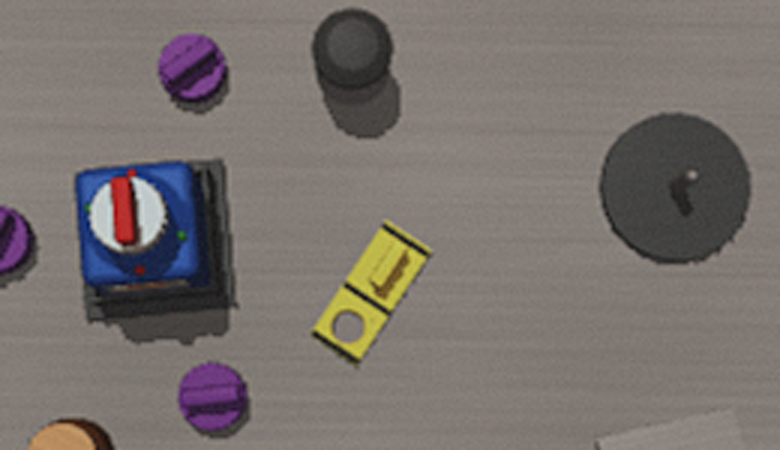

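View pics/scenec.png

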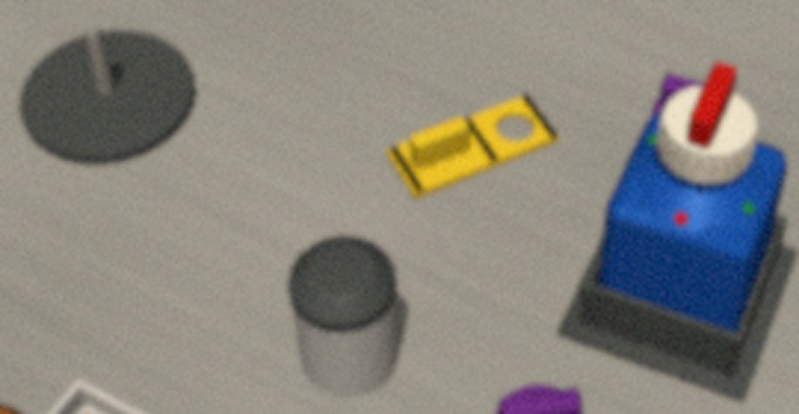

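The enlarged crops show these points. Top crop: hole (349,326), tag corners centred on (372,292), post tip (692,174), bar top centre (123,211), red dots (132,173)/(140,270). Scene crop: hole (515,127), tag centre (472,144), post tip (93,33), post base (106,93), bar top centre (714,97), red dot (681,218).

```bash
cat > h.py <<'E'
import numpy as np
from bench import r
cams={}
def cam(n):
    if n not in cams: cams[n]=r.snapshot(n)
    s=cams[n]; K=np.diag([1,-1,-1.])
    M=np.array([[s["fx"],0,s["cx"]],[0,s["fy"],s["cy"]],[0,0,1]])@K
    return M@np.array(s["camera_from_world"])[:3]
def T(x,y): return 195+(x+.5)/3-.5,160+(y+.5)/3-.5
def S(x,y): return 150+(x+.5)/2.96-.5,220+(y+.5)/2.96-.5
def tri(t,s):
    A=[]
    for P,(u,v) in((cam("top"),t),(cam("scene"),s)): A+=[u*P[2]-P[0],v*P[2]-P[1]]
    A=np.array(A); A/=np.linalg.norm(A[:,:3],axis=1)[:,None]
    x,*_=np.linalg.lstsq(A[:,:3],-A[:,3],rcond=None)
    return x.round(1),(A[:,:3]@x+A[:,3]).round(1)
def atz(n,p,z):
    P=cam(n);u,v=p; A=np.array([u*P[2]-P[0],v*P[2]-P[1]])
    return np.linalg.solve(A[:,:2],-A[:,3]-A[:,2]*z).round(1)
E
python3 - <<'E'
from h import *
for n,a,b in [("hole",(349,326),(515,127)),("tagc",(372,292),(472,144)),("tip",(692,174),(93,33)),("bar",(123,211),(714,97)),("captop",(127,214),(709,120)),("red",(132,173),(681,218))]: print(n,*tri(T(*a),S(*b)))
print("foot top",atz("top",T(675,188),10),"foot scene",atz("scene",S(107,95),10), "base scene", atz("scene",S(106,93),10))
print("tip z70",atz("top",T(692,174),70),atz("scene",S(93,33),70))
for n,p in [("r1",(132,173)),("r2",(140,270)),("g1",(87,208)),("g2",(182,235))]: print(n,atz("top",T(*p),116))
for n,p,z in [("bar1",(121,178),191),("bar2",(125,243),191)]: print(n,atz("top",T(*p),z))
for p in [(387,222),(432,250),(356,362),(313,333)]: print("tagcorner",atz("top",T(*p),6))
for p in [(388,150),(417,196),(557,136),(527,95)]: print("tagcorner s",atz("scene",S(*p),6))
print("hole",atz("top",T(349,326),6),atz("scene",S(515,127),6))
E
```

```text
hole [478.5  21.1   4.8] [ 1.1 -0.5  1.2  0.1]
tagc [505.9   2.9   4. ] [ 0.9 -0.4  1.   0.1]
tip [ 593.6 -239.4   67.1] [ 1.  -0.6  1.2  0.1]
bar [546.1 177.  184.9] [ 0.7 -0.3  0.8  0. ]
captop [546.5 176.7 166.2] [ 0.6 -0.2  0.6  0. ]
red [582.2 180.5 120.6] [ 0.9 -0.3  1.   0. ]
foot top [ 591.6 -239. ] foot scene [ 596.5 -235.8] base scene [ 595.3 -237.6]
tip z70 [ 593.8 -239.7] [ 595.1 -235.9]
r1 [583.3 180.2]
r2 [512.  172.6]
g1 [557.1 212.5]
g2 [537.9 142.6]
bar1 [568.4 177.3]
bar2 [523.7 173.4]
tagcorner [562.4  -9.5]
tagcorner [540.2 -45.5]
tagcorner [450.5  14.2]
tagcorner [473.1  48.6]
tagcorner s [539.8 -42.2]
tagcorner s [564.1  -4.7]
tagcorner s [471.9  51.6]
tagcorner s [448.6  15.8]
hole [478.9  20.1] [479.   22.7]
```

Emit:
step_arm([
  [0.1155,-0.2315,0.05],
  [0.1155,-0.2315,0.05],
  [0.1155,-0.2315,0.05],
  [0.1155,-0.2315,0.05],
  [0.1155,-0.2315,0],
  [0.1155,-0.2315,0],
], spin=[-0.0078,-0.0078,-0.0078,-0.0078,-0.0078,-0.0077], gripper=0)

```text
time: 0.95
tool_pos: [389.1, 266.1, 271.5]
tcp_rot: [180.0, 0.0, 146.9]
ft_force: [0.6, 0.7, -0.0]
finger_gap: 42.8
grip_force: 0.0
```

Emit:
step_arm([
  [0.1155,-0.2315,0],
  [0.1155,-0.2315,0],
  [0.1155,-0.2315,-0.1],
  [0.1155,-0.2315,-0.2],
  [0.1155,-0.2315,-0.2],
  [0.1155,-0.2315,-0.2],
  [0,0,-0.2],
  [0,0,0],
], spin=[0,0,0,0,0,0,0,0])

```text
time: 1.95
tool_pos: [520.8, -4.2, 92.8]
tcp_rot: [-179.8, -0.4, 146.9]
ft_force: [-0.0, 0.1, -0.0]
finger_gap: 42.3
grip_force: 0.0
```

```bash
python3 - <<'E'
from h import *
import cv2
a=r.snapshot("scene")["pixels"]; b=r.snapshot("top")["pixels"]
s=r.sense(); print(s["time"],s["tool_pos"],s["tcp_rot"])
a=cv2.resize(a[180:320,240:380],None,fx=3.2,fy=3.2,interpolation=3); b=cv2.resize(b[190:330,260:370],None,fx=3.2,fy=3.2,interpolation=3)
cv2.imwrite("pics/near.png",np.hstack([a,b]))
E
```

```text
2.05 [524.14466562  -3.66950452  97.38209943] [ 1.79999116e+02 -1.46430476e-02  1.46988872e+02]
```

View pics/near.png

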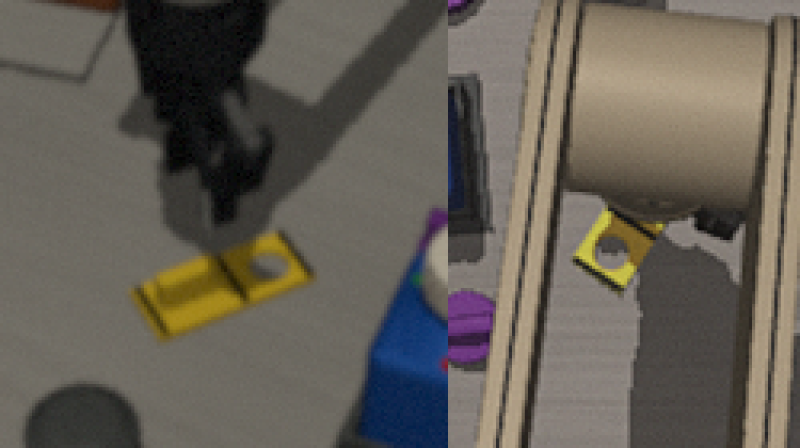

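The near view shows the open fingers above and just beyond the rib, with the plate undisturbed. The settled pose is about 7 mm short, so I'll correct that and descend.

Emit:
step_arm([
  [0.016,-0.032,0],
  [0,0,-0.1],
  [0,0,-0.1],
  [0,0,-0.1],
  [0,0,-0.05],
  [0,0,0],
  [0,0,0],
], spin=[0,0,0,0,0,0,0])

```text
time: 2.92
tool_pos: [528.4, -10.4, 27.9]
tcp_rot: [179.9, 0.1, 147.0]
ft_force: [-0.3, -0.3, 1.0]
finger_gap: 42.7
grip_force: 0.0
```

Emit:
step_arm([
  [0,0,-0.04],
  [0,0,-0.04],
  [0,0,0],
  [0,0,0],
], spin=[0,0,0,0])

```text
time: 3.42
tool_pos: [527.2, -10.4, 10.4]
tcp_rot: [-180.0, -0.0, 147.0]
ft_force: [-0.0, -0.7, -0.5]
finger_gap: 43.0
grip_force: 0.0
```

Emit:
step_arm([
  [0,0,0],
  [0,0,0],
  [0,0,0],
  [0,0,0],
  [0,0,0],
], spin=[0,0,0,0,0], gripper=-1, squeeze=50)

```text
time: 4.05
tool_pos: [527.7, -10.4, 11.0]
tcp_rot: [180.0, 0.0, 147.0]
ft_force: [-0.1, 0.2, 4.4]
finger_gap: 11.0
grip_force: 49.3
```

Emit:
step_arm([
  [0,0,0.1],
  [0,0,0.15],
  [0,0,0.15],
  [0,0,0.1],
  [0,0,0],
  [0,0,0],
], spin=[0,0,0,0,0,0])

```text
time: 4.8
tool_pos: [526.4, -10.3, 109.2]
tcp_rot: [-179.9, -0.1, 147.0]
ft_force: [0.6, -0.4, -2.3]
finger_gap: 10.9
grip_force: 48.9
```

Emit:
step_arm([
  [0.048,-0.108,0],
  [0.072,-0.162,0],
  [0.072,-0.162,0],
  [0.072,-0.162,0],
  [0.096,-0.216,0],
  [0.096,-0.216,0],
  [0.072,-0.162,0],
  [0.048,-0.108,0],
], spin=[0,0,0,0,0,0,0,0])

```text
time: 5.8
tool_pos: [641.7, -270.9, 107.8]
tcp_rot: [-180.0, -0.2, 146.9]
ft_force: [0.2, 0.1, -1.6]
finger_gap: 11.0
grip_force: 48.9
```

Emit:
step_arm([
  [0,0,0],
  [0,0,0],
  [0,0,0],
  [0,0,0],
], spin=[0,0,0,0])

```text
time: 6.3
tool_pos: [642.5, -268.8, 110.7]
tcp_rot: [180.0, -0.0, 147.0]
ft_force: [0.3, 0.2, -0.8]
finger_gap: 11.0
grip_force: 48.9
```

```bash
python3 - <<'E'
from h import *
import cv2
A=r.snapshot("scene")["pixels"]; B=r.snapshot("top")["pixels"]
s=r.sense(); print(s["time"],s["tool_pos"],s["tcp_rot"],s["finger_gap"])
a=cv2.resize(A[170:290,130:250],None,fx=3.3,fy=3.3,interpolation=3); b=cv2.resize(B[165:285,350:470],None,fx=3.3,fy=3.3,interpolation=3)
cv2.imwrite("pics/post.png",cv2.convertScaleAbs(np.hstack([a,b]),alpha=1.5))
E
```

```text
6.4 [ 642.57283199 -269.07886004  110.8165887 ] [1.79997103e+02 1.19128250e-02 1.47005739e+02] 11.023918251890622
```

View pics/post.png

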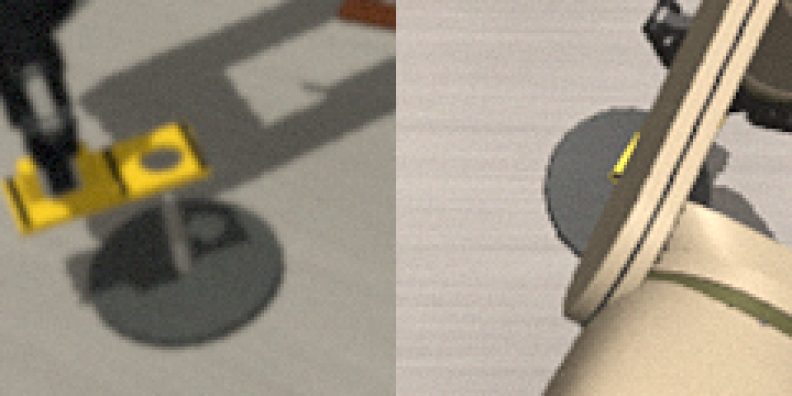

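The view shows the tag held level above the post, with the hole at scene-crop (160,157) and the post base at (183,272).

```bash
python3 - <<'E'
from h import *
C=lambda x,y:(130+(x+.5)/3.3-.5,170+(y+.5)/3.3-.5)
print(atz("scene",C(160,157),106),atz("scene",C(183,272),10))
k=[atz("scene",C(*p),106) for p in [(5,182),(22,236),(210,175),(188,123)]];print(k,np.mean(k,0))
E
```

```text
[ 593.9 -236.1] [ 597.9 -236.5]
[array([ 654.1, -299.5]), array([ 681.6, -261.5]), array([ 591.4, -201.6]), array([ 562.8, -240.5])] [ 622.475 -250.775]
```

Hole and post agree within about 3 mm, and the clearance is 7 mm, so I'll lower the tag.

Emit:
step_arm([
  [0.005,0,-0.06],
  [0,0,-0.06],
  [0,0,-0.06],
  [0,0,-0.06],
  [0,0,0],
  [0,0,0],
], spin=[0,0,0,0,0,0])

```text
time: 7.2
tool_pos: [643.7, -269.7, 62.8]
tcp_rot: [-180.0, 0.0, 147.0]
ft_force: [0.6, -0.6, -1.0]
finger_gap: 11.0
grip_force: 48.9
```

Emit:
step_arm([
  [0,0,-0.06],
  [0,0,-0.06],
  [0,0,-0.04],
  [0,0,-0.03],
  [0,0,0],
  [0,0,0],
], spin=[0,0,0,0,0,0])

```text
time: 7.95
tool_pos: [643.8, -269.8, 25.0]
tcp_rot: [180.0, 0.0, 147.0]
ft_force: [0.0, -1.1, -1.9]
finger_gap: 11.3
grip_force: 48.8
```

Emit:
step_arm([
  [0,0,-0.015],
  [0,0,0],
  [0,0,0],
], spin=[0,0,0])

```text
time: 8.32
tool_pos: [643.5, -269.6, 21.7]
tcp_rot: [180.0, 0.0, 147.0]
ft_force: [0.6, 0.6, -0.9]
finger_gap: 10.6
grip_force: 48.8
```

Emit:
step_arm([
  [0,0,0],
  [0,0,0],
  [0,0,0],
  [0,0,0],
  [0,0,0.1],
  [0,0,0.2],
  [0,0,0.2],
  [0,0,0.2],
], spin=[0,0,0,0,0,0,0,0], gripper=0)

```text
time: 9.32
tool_pos: [643.8, -269.7, 164.9]
tcp_rot: [180.0, 0.1, 147.0]
ft_force: [0.8, -0.1, -0.2]
finger_gap: 42.6
grip_force: 0.0
```

```bash
python3 - <<'E'
from h import *
import cv2
A=r.snapshot("scene")["pixels"]; B=r.snapshot("top")["pixels"]
s=r.sense(); print(s["time"],s["tool_pos"],s["tcp_rot"],s["finger_gap"])
a=cv2.resize(A[170:290,130:250],None,fx=3.3,fy=3.3,interpolation=3); b=cv2.resize(B[165:285,350:470],None,fx=3.3,fy=3.3,interpolation=3)
cv2.imwrite("pics/placed.png",cv2.convertScaleAbs(np.hstack([a,b]),alpha=1.5))
E
```

```text
9.425 [ 646.96691573 -271.29465897  170.87985909] [179.92637074   0.68978406 146.97204689] 42.866291559015075
```

View pics/placed.png

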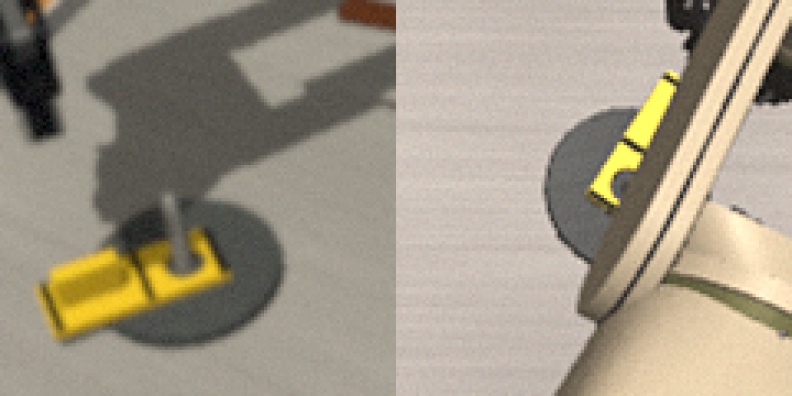

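The tag lies flat with the post through its hole (scene crop, about (180,265)), and the fingers are clear. Next is the cap, with the tool turned to yaw 5.5.

Emit:
step_arm([
  [0,0,0.15],
  [-0.0325,0.149,0.15],
  [-0.0325,0.149,0.1],
  [-0.0325,0.149,0],
  [-0.0325,0.149,0],
  [-0.0325,0.149,0],
  [-0.0325,0.149,0],
  [-0.0325,0.149,0],
], spin=[-0.05,-0.05,-0.05,-0.05,-0.05,-0.05,-0.05,-0.05])

```text
time: 10.42
tool_pos: [597.8, -60.0, 242.7]
tcp_rot: [179.9, -0.0, 74.7]
ft_force: [-0.1, 0.7, 0.6]
finger_gap: 42.5
grip_force: 0.0
```

Emit:
step_arm([
  [-0.0325,0.149,0],
  [-0.0325,0.149,0],
  [-0.0325,0.149,0],
  [-0.0325,0.149,0],
  [-0.0325,0.149,0],
  [-0.0325,0.149,0],
  [-0.0325,0.149,0],
  [-0.0325,0.149,0],
], spin=[-0.05,-0.05,-0.05,-0.05,-0.05,-0.05,-0.05,-0.036])

```text
time: 11.42
tool_pos: [545.8, 178.4, 242.7]
tcp_rot: [-180.0, -0.1, 5.2]
ft_force: [0.2, 0.7, 0.6]
finger_gap: 42.3
grip_force: 0.0
```

Emit:
step_arm([
  [0,0,0],
  [0,0,0],
  [0,0,0],
  [0,0,0],
], spin=[0,0,0,0])

```text
time: 11.92
tool_pos: [546.2, 176.6, 241.7]
tcp_rot: [180.0, -0.0, 5.4]
ft_force: [0.8, -0.6, -0.1]
finger_gap: 43.0
grip_force: 0.0
```

Emit:
step_arm([
  [0,0,-0.1],
  [0,0,-0.1],
  [0,0,-0.05],
  [0,0,0],
  [0,0,0],
], spin=[0,0,0,0,0])

```text
time: 12.55
tool_pos: [546.3, 177.5, 192.1]
tcp_rot: [-180.0, -0.0, 5.5]
ft_force: [-0.4, 0.1, 0.4]
finger_gap: 42.4
grip_force: 0.0
```

```bash
python3 - <<'E'
from h import *
import cv2
A=r.snapshot("scene")["pixels"]
s=r.sense(); print(s["time"],s["tool_pos"],s["tcp_rot"],s["finger_gap"])
a=cv2.resize(A[190:320,330:460],None,fx=4.5,fy=4.5,interpolation=3)
cv2.imwrite("pics/cap.png",cv2.convertScaleAbs(a,alpha=1.7))
E
```

```text
12.6 [546.48982836 177.55136655 192.41616879] [-1.79990494e+02 -7.19444472e-02  5.49508205e+00] 42.66124373392927
```

View pics/cap.png

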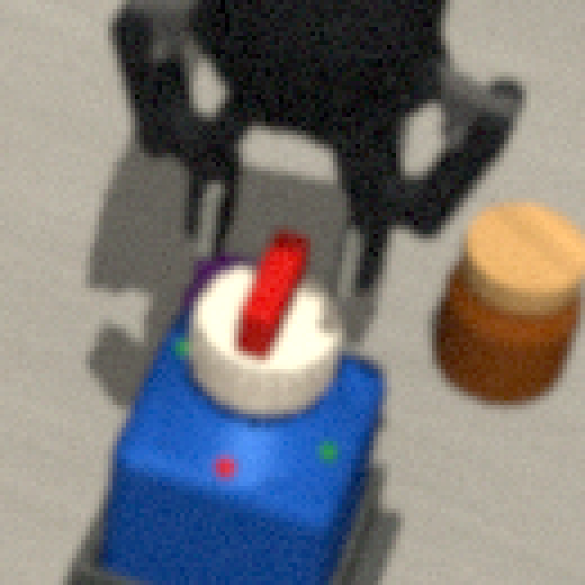

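```bash
python3 - <<'E'
from h import *
P=cam("scene")
def pj(p):
    q=P@np.r_[p,1]; q=q[:2]/q[2]; return ((q-[330,190]+.5)*4.5-.5).round(0)
c,s=np.cos(np.radians(5.5)),np.sin(np.radians(5.5))
for z in(192,200):
  for ys in(21,33,-21,-33):
    for xs in(11,-11): print(z,ys,xs,pj([546.4+xs*c-ys*s,177.5+xs*s+ys*c,z]))
for p in([569.3,179.3,191],[523.6,174.8,191],[546.5,177,191],[546.5,177,167]):print(p,pj(p))
E
```

```text
192 21 11 [324. 309.]
192 21 -11 [343. 267.]
192 33 11 [357. 320.]
192 33 -11 [375. 278.]
192 -21 11 [211. 273.]
192 -21 -11 [231. 232.]
192 -33 11 [179. 263.]
192 -33 -11 [199. 223.]
200 21 11 [327. 294.]
200 21 -11 [346. 252.]
200 33 11 [361. 305.]
200 33 -11 [378. 262.]
200 -21 11 [213. 258.]
200 -21 -11 [233. 217.]
200 -33 11 [181. 248.]
200 -33 -11 [201. 207.]
[569.3, 179.3, 191] [255. 316.]
[523.6, 174.8, 191] [295. 229.]
[546.5, 177, 191] [275. 272.]
[546.5, 177, 167] [267. 317.]
```

Projected finger and bar positions match the picture (bar at (255,316)–(295,229), fingers either side). I'll descend and grip.

Emit:
step_arm([
  [0,-0.002,-0.05],
  [0,0,-0.05],
  [0,0,0],
  [0,0,0],
], spin=[0,0,0,0])

```text
time: 13.15
tool_pos: [545.9, 177.0, 171.5]
tcp_rot: [180.0, 0.0, 5.5]
ft_force: [-0.4, -0.0, 0.5]
finger_gap: 42.7
grip_force: 0.0
```

Emit:
step_arm([
  [0,0,0],
  [0,0,0],
  [0,0,0],
  [0,0,0],
  [0,0,0],
], spin=[0,0,0,0,0], gripper=-1, squeeze=80)

```text
time: 13.78
tool_pos: [546.3, 177.0, 172.0]
tcp_rot: [-180.0, -0.0, 5.5]
ft_force: [0.6, -0.3, 3.8]
finger_gap: 12.1
grip_force: 81.3
```

Emit:
step_arm([
  [0,0,-0.01],
  [0,0,-0.01],
  [0,0,-0.0125],
  [0,0,0],
  [0,0,0],
], spin=[0,0,0,0,0])

```text
time: 14.4
tool_pos: [546.3, 177.0, 166.0]
tcp_rot: [-180.0, -0.1, 5.5]
ft_force: [-3.0, -1.9, 9.6]
finger_gap: 11.9
grip_force: 82.1
```

Emit:
step_arm([
  [0,0,-0.006],
  [0,0,0],
  [0,0,0],
  [0,0,0],
], spin=[0,0,0,0])

```text
time: 14.9
tool_pos: [546.3, 177.1, 165.3]
tcp_rot: [-180.0, -0.1, 5.5]
ft_force: [-4.3, -2.0, 12.1]
finger_gap: 12.0
grip_force: 82.7
```

Emit:
step_arm([
  [0,0,0],
  [0,0,0],
  [0,0,0],
  [0,0,0],
], spin=[0.02,0.03,0.03,0])

```text
time: 15.4
tool_pos: [547.0, 177.2, 165.4]
tcp_rot: [180.0, -0.2, 20.0]
ft_force: [-0.8, -0.2, 9.4]
finger_gap: 12.0
grip_force: 82.4
```

Emit:
step_arm([
  [0,0,0],
  [0,0,0],
  [0,0,0],
  [0,0,0],
  [0,0,0],
  [0,0,0],
  [0,0,0],
  [0,0,0],
], spin=[0.05,0.05,0.05,0.05,0.05,0.05,0,0])

```text
time: 16.4
tool_pos: [547.2, 177.1, 165.5]
tcp_rot: [179.8, -0.1, 73.9]
ft_force: [-0.7, -2.1, 10.2]
finger_gap: 11.9
grip_force: 82.4
```

```bash
python3 - <<'E'
from h import *
import cv2
A=r.snapshot("scene")["pixels"]
s=r.sense(); print(s["time"],s["tool_pos"],s["tcp_rot"],s["finger_gap"],s["ft_force"],s["wrist_torque"])
a=cv2.resize(A[190:320,330:460],None,fx=4.5,fy=4.5,interpolation=3)
cv2.imwrite("pics/turned.png",cv2.convertScaleAbs(a,alpha=1.7))
E
```

```text
16.45 [547.17956743 177.13163589 165.4417851 ] [ 1.79839670e+02 -7.30798796e-02  7.38928070e+01] 12.09743725384669 [-0.26257439 -1.77008966  9.77586706] [-0.15928078  0.06074039  0.0104354 ]
```

View pics/turned.png

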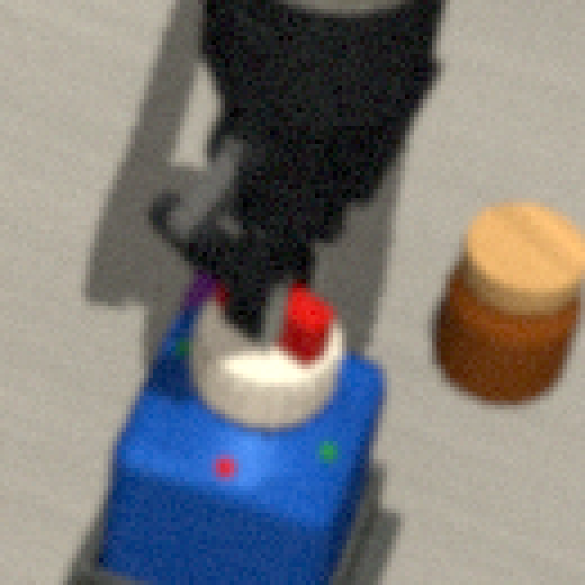

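The bar now points at the green dots ((330,452) and (182,345)), turned about 68°. I'll lift gently.

Emit:
step_arm([
  [0,0,0.02],
  [0,0,0.03],
  [0,0,0.03],
  [0,0,0],
  [0,0,0],
], spin=[0,0,0,0,0])

```text
time: 17.08
tool_pos: [546.1, 176.8, 179.8]
tcp_rot: [180.0, 0.0, 73.9]
ft_force: [2.4, -1.9, 1.5]
finger_gap: 12.1
grip_force: 81.2
```

Only a small force acted on the tool, so the cap is free to lift. I'll raise it to about 5 cm of clearance.

Emit:
step_arm([
  [0,0,0.05],
  [0,0,0.08],
  [0,0,0.08],
  [0,0,0.08],
  [0,0,0.03],
  [0,0,0],
  [0,0,0],
  [0,0,0],
], spin=[0,0,0,0,0,0,0,0])

```text
time: 18.08
tool_pos: [545.6, 176.9, 243.1]
tcp_rot: [-179.9, 0.0, 73.9]
ft_force: [0.8, -0.2, -1.0]
finger_gap: 12.3
grip_force: 81.0
```

Emit:
step_arm([
  [0,0,0],
  [0,0,0],
  [0,0,0],
  [0,0,0],
], spin=[0,0,0,0])

```text
time: 18.58
tool_pos: [546.0, 177.0, 243.9]
tcp_rot: [180.0, 0.0, 73.9]
ft_force: [-0.5, -0.9, -0.6]
finger_gap: 11.8
grip_force: 81.0
```

```bash
python3 - <<'E'
from h import *
import cv2
A=r.snapshot("scene")["pixels"]
s=r.sense(); print(s["time"],s["tool_pos"],s["tcp_rot"],s["finger_gap"],s["ft_force"])
cv2.imwrite("pics/final.png",cv2.convertScaleAbs(cv2.resize(A[150:350,140:480],None,fx=2.3,fy=2.3,interpolation=3),alpha=1.5))
E
```

```text
18.625 [546.0587593  177.0022993  243.95068618] [ 1.79996385e+02 -2.64552355e-03  7.38859065e+01] 12.295765312348207 [-0.59230546  0.63627885 -0.29641216]
```

View pics/final.png

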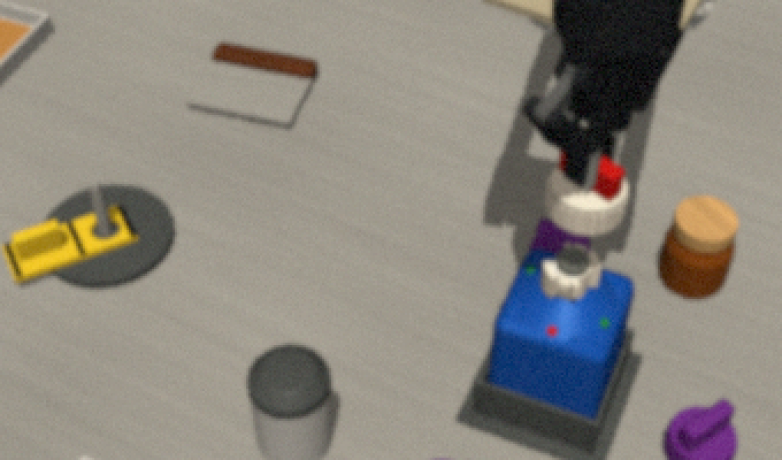

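The cap (588,200) is held level above the open neck (573,260), and the tag is on the post (105,228). I'll hand in.

```bash
python3 -c "
from bench import r
print(r.hand_in())"
```

```text
the job is handed in; nothing more can be done
None
```

The job is handed in, with no verdict returned: the tag lies flat on the foot with the post through its hole, and the cap is held level and still about 5 cm above the open bottle's neck; the shaker, jar and scraper were not touched.

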